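# Turn the scraper insert end for end in its bench holder

### The job

On the workshop bench a double-ended scraper insert lies in the two open forks of its holder, with the pointed end out and the unused broad blade towards the stop plate. Lift it out, turn it end for end and lay it fully down in both forks again so that the broad blade sticks out of the open side. Set it down, do not drop it, and do not disturb the plain spare bar on the bench.

Things in the scene. Friction and masses are not known exactly. Their poses are not given: they have to be found in the camera images.
- insert_mid (a point): Centre of the loose scraper insert (0.3 kg, balanced here): steel bar 14 mm square, 132 mm long, with a flat 44 mm wide blade on one end and a round point on the other, 212 mm in all. Round its middle a dark wooden collar to grip, 48 mm along the bar, 22 mm wide and high; this point is its centre. x axis along the bar to the broad blade, z up.
- insert_blade (a point): Middle of the edge of the insert's broad blade, 106 mm along x from the insert's centre (the point's tip is 106 mm the other way). Seated, the bar's axis is 57 mm above the bench.
- holder: Dark steel fixed holder. Origin on the bench under the seat's middle; x along the seat to the open (out) side, z up. Two steel forks 12 mm thick at x = -44 and 44 mm; the collar and fingers fit in the 76 mm gap, down to the 10 mm base plate. Slots 18 mm wide, floor 50 mm up, flaring from 62 mm to 48 mm wide at the top, 85 mm up. Stop plate 70 mm high at the back, face at x = -132 mm.
- spare: Bystander to leave alone: plain steel bar, 14 mm square, pointed at both ends, 212 mm long, no collar, lying loose on the bench. Origin at its middle, x along the bar.
Mind the look-alikes: they are no part of the job. What is shaped like the part that bears insert_mid but blue or red is not meant.

How it is judged:
By the outcome, as a careful person would: the job done as asked, in the order asked, and still so for the second after the job is handed in, with the robot touching nothing.
It also fails if it takes over 42 s, if anything falls off the work surface, if the arm or the gripper's body presses on something with over 40 N, if the wrist force passes 120 N, or if a joint passes its speed limit or range.

### The arm

A 6-joint arm with a two-finger parallel gripper is mounted at the origin on the work surface. World frame = base frame: x ahead of the robot, y to its left, z up, the work surface at z = 0. Lengths are in m, angles in rad, forces in N, time in s.
With the tool pointing down it reaches from about 0.3 to 0.825 m from the base axis. Payload 5.4 kg.
Tool frame: the origin (TCP) lies between the finger pads; the fingertips stand 25 mm ahead of it and the grasp point (between the pads) lies 6 mm ahead of it; z points along the fingers, y is the line along which they close (so a half turn about z gives the same grasp; the last joint's range is limited). The gripper opens to 92 mm and grips with 3 to 60 N. Pads are 20 mm wide; open, the fingers measure 128 mm over their backs; the gripper's body (75 mm by 189 mm) begins 69 mm behind the grasp point.
Start: joints at [1.037, 0.158, 1.597, -0, 1.386, -0.21], TCP at [0.183, 0.545, 0.201] pointing down, gripper open.
Joint ranges: [-2.91, 2.91], [-0.94, 2.29], [0.18, 2.7], [-1.29, 4.43], [0.17, 2.64], [-3, 3]. Speed limits (rad/s): [2.57, 2.57, 3.14, 3.14, 3.14, 3.14].

### API

Orientations are given as [roll, pitch, yaw] about the fixed x, y, z axes, in that order (R = Rz(yaw) Ry(pitch) Rx(roll)).
In Python, from plant import * gives the robot as it stands. The module is installed in compiled form; this text tells all that it offers.
- The arm moves only by the tool arm_command, never from a script. Its argument "commands" is a list of rows, each a list of 3 entries, a list of its own where there are three numbers: the shift along the tool's x, y, z in units of 200 mm (1.0 is 200 mm), then the turn, a rotation vector about the tool's x, y, z in units of 90 degrees (1.0 is 90 degrees), then the closure, from 0 (fully open) to 1 (shut). In form: [[[tx, ty, tz], [rx, ry, rz], fingers], ...]. A call has exactly 5 rows; each row is the pose to reach, as a shift and turn from the pose commanded when the call began, along the tool's axes at that moment; what a row does not reach only later rows make up. A row lasts 1/8 s, in which the tool goes at most 62.5 mm and 10.7 degrees, less where a joint would pass 70% of its speed; a pose out of reach is approached as far as the arm can. A call with a number of a shift or a turn outside -1 to 1 is refused whole. A call with a gripper value outside its range is refused whole. The fingers move at their own pace and stop on an object; "grip_force" is the grip in N (left out, the last holds). Time passes only in rows, so rows that repeat a pose let the fingers close, or fill a call up. It gives the time, the measured TCP pose, the force, the opening and the grip force at its end, in the units of the state.
- state(): the state, without advancing time (a new reading comes with each control period).
- capture(name): name is "side" or "top"; returns a dict with "pixels" (480x640x3 uint8, blue, green, red), "fx", "fy", "cx", "cy" (pixels), "dist" ([k1, k2, p1, p2, k3] as OpenCV has them; the pictures are not rectified), "cam_to_world" (4x4, takes a point from camera to world coordinates). Camera axes: x right, y down, z forward; pixel columns grow to the right and rows downward; lengths in m; the calibration is good to about 2 mm. A picture is of the moment at which its call begins. There is no depth.
- finish_job(): hands the job in; it is judged then, once.
The state is a dict: "time": time; "joint_positions": joint angles; "joint_velocities": joint speeds; "effort": joint torques, N m; "tool_pos": TCP position; "ee_rot": TCP orientation; "wrist_force": force on the tool from outside, world axes, zero at the start; "wrist_torque": the same for the moment, N m; "finger_gap": finger opening in m; "gripper_force": force on a finger pad.
Only numpy, scipy, OpenCV 4.12 (cv2) and the standard library are available. Lean on these libraries where they do the work, as an engineer would, in place of code of your own. Each camera call takes 0.05 s, during which the arm holds its last target. There are 200 camera calls.

## Working session

There is one attempt and no reset: what is moved stays moved. The work goes in short steps, Python scripts to look and compute and a tool call to move; the robot and the scene stay as the last step left them, time stands still between calls to the robot, and variables do not carry over. Pictures are saved under pics/ and viewed, at most 10 in all, crops included, and the job is handed in when it is done.

Besides the shell and the picture viewer there is one more tool, called after "Emit:" as name(argument=value, ...), one argument or row to a line, values as JSON. arm_command: Moves the arm, as the interface text tells. Its arguments: {"type":"object","properties":{"commands":{"type":"array"},"grip_force":{"type":"number"}},"required":["commands"]}

```bash
mkdir -p pics; cat > h.py <<'E'
from plant import *
import numpy as np, cv2, pickle
def snap(n,f):
    c=capture(n); cv2.imwrite(f'pics/{f}.png',c['pixels']); pickle.dump(c,open(f'pics/{f}.pkl','wb')); return c
def ray(c,uv):
    K=np.array([[c['fx'],0,c['cx']],[0,c['fy'],c['cy']],[0,0,1]])
    p=cv2.undistortPoints(np.array(uv,float).reshape(-1,1,2),K,np.array(c['dist'])).reshape(-1,2)
    T=np.array(c['cam_to_world']); d=np.c_[p,np.ones(len(p))]@T[:3,:3].T
    return T[:3,3],d
def onz(c,uv,z):
    o,d=ray(c,uv); z=np.broadcast_to(z,len(d)); return o+d*((z-o[2])/d[:,2])[:,None]
def proj(c,P):
    K=np.array([[c['fx'],0,c['cx']],[0,c['fy'],c['cy']],[0,0,1]])
    T=np.linalg.inv(np.array(c['cam_to_world']))
    return cv2.projectPoints(np.array(P,float).reshape(-1,1,3),cv2.Rodrigues(T[:3,:3])[0],T[:3,3],K,np.array(c['dist']))[0].reshape(-1,2)
E
python3 - <<'E'
from h import *
for n in('top','side'):
    c=snap(n,n+'0'); print(n,np.round(c['cam_to_world'],3).tolist(),c['fx'])
print(state())
E
```

```text
top [[0.018, -0.993, 0.116, 0.429], [-1.0, -0.016, 0.019, -0.01], [-0.017, -0.116, -0.993, 1.189], [0.0, 0.0, 0.0, 1.0]] 540.6343378812569
side [[0.884, -0.358, 0.299, 0.271], [-0.467, -0.677, 0.569, -0.541], [-0.002, -0.643, -0.766, 0.81], [0.0, 0.0, 0.0, 1.0]] 439.0795503485793
{'time': 0.1, 'joint_positions': array([ 1.03690129e+00,  1.58955214e-01,  1.59810093e+00,  1.15390481e-05,
        1.38623661e+00, -2.10091990e-01]), 'joint_velocities': array([-0.00135887,  0.00010984, -0.00137994,  0.00074406,  0.00046629,
        0.00090353]), 'effort': array([-1.98920120e-04, -3.86502492e+01, -3.22961390e+01,  7.02778017e-02,
        3.39535705e-02, -4.28767055e-05]), 'tool_pos': array([0.18265206, 0.54458991, 0.20003742]), 'ee_rot': array([-3.13993230e+00, -3.65645403e-04,  2.81778717e+00]), 'wrist_force': array([-0.10390635,  0.38886151, -0.21568383]), 'wrist_torque': array([ 0.01058259, -0.03085969,  0.02230454]), 'gripper_force': 0.0, 'finger_gap': 0.09221386473238288}
```

View pics/top0.png

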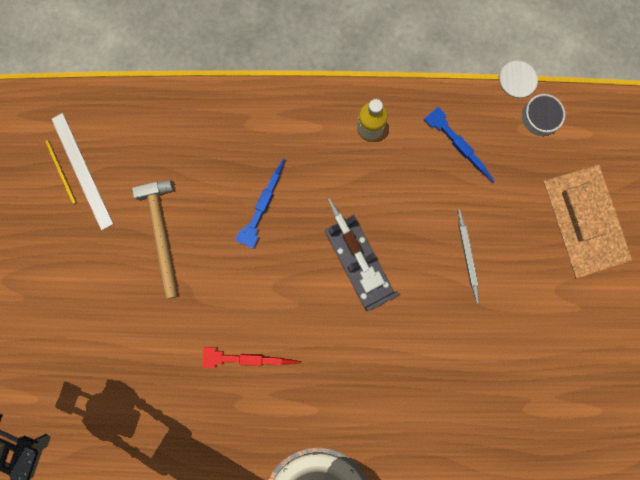

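View pics/side0.png

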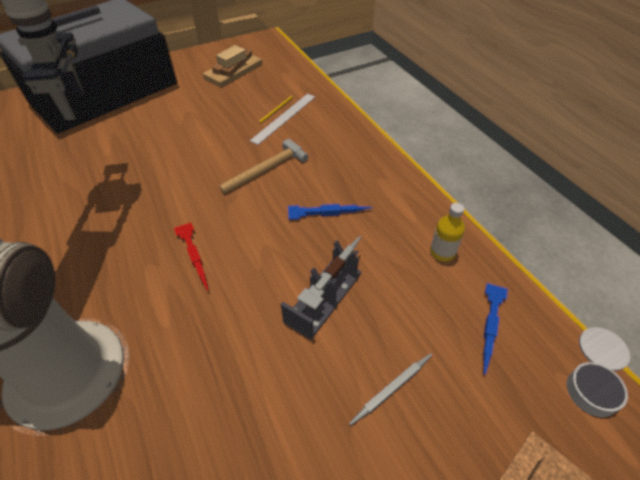

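The top view shows the holder with the insert. The point is at about (331,200), the collar at (353,243) and the blade at (373,281), with the stop plate at (382,300). The spare bar is at (468,257). I'll zoom in on the holder.

```bash
python3 - <<'E'
from h import *
a=cv2.imread('pics/top0.png')[190:315,305:415]; b=cv2.imread('pics/side0.png')[230:340,275:370]
a=cv2.resize(a,None,fx=4.5,fy=4.5,interpolation=cv2.INTER_CUBIC);b=cv2.resize(b,None,fx=3.1,fy=3.1,interpolation=cv2.INTER_CUBIC)
o=np.zeros((565,800,3),np.uint8);o[:a.shape[0],:a.shape[1]]=a;o[:b.shape[0],500:500+b.shape[1]]=b
cv2.imwrite('pics/crop0.png',o)
c=pickle.load(open('pics/top0.pkl','rb'))
m=onz(c,[(331,200),(353,243),(374,281)],.057);print(m.round(4),np.degrees(np.arctan2(*(m[0]-m[2])[[1,0]])), np.linalg.norm(m[0]-m[2]))
E
```

```text
[[ 0.6434 -0.0172  0.057 ]
 [ 0.5522 -0.0649  0.057 ]
 [ 0.4731 -0.1096  0.057 ]] 28.484849757784094 0.1937720524677225
```

View pics/crop0.png

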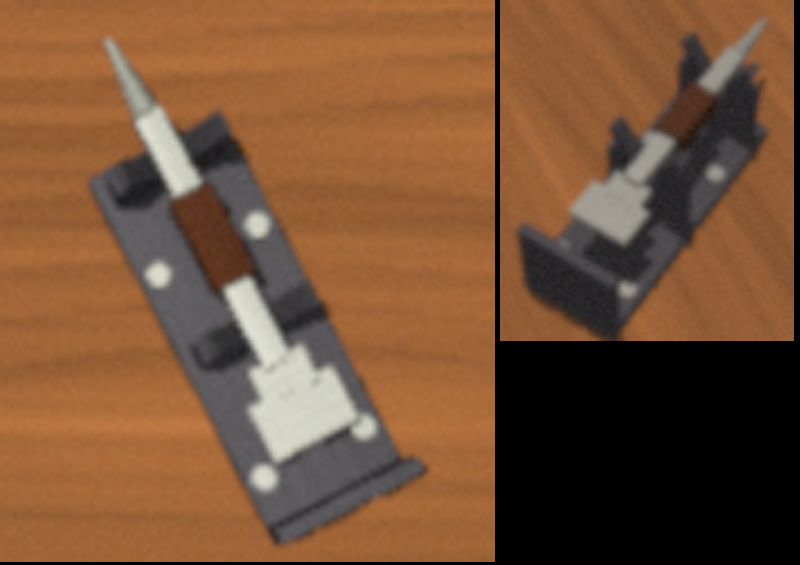

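The crop shows the tip at about (107,40), the blade edge from (275,462) to (357,413), the collar centred at (214,240), and the fork lobes. Next I'll turn these into positions.

```bash
python3 - <<'E'
from h import *
t=pickle.load(open('pics/top0.pkl','rb'));s=pickle.load(open('pics/side0.pkl','rb'))
f=lambda L:np.array(L)/4.5+[305,190]
g=lambda L:(np.array(L)-[500,0])/3.1+[275,230]
I=onz(t,f([(107,40),(316,437)]),.057); C=onz(t,f([(172,205),(208,183),(257,278),(220,293)]),.068)
az=lambda a,b:np.degrees(np.arctan2(*(a-b)[[1,0]]))
print('ins',I.round(4),az(*I),np.linalg.norm(I[0]-I[1]),I.mean(0)); print('collar',C.mean(0))
S=onz(s,g([(767,20),(599.5,225.5)]),.057); print('side',S.round(4),az(*S),np.linalg.norm(S[0]-S[1]),S.mean(0))
SC=onz(s,g([(655,132),(687,83),(718,93),(684,145)]),.066);print('sidecollar',SC.mean(0))
F=onz(t,f([(175,164),(263,322)]),.085);print('forks',F.round(4),az(*F),np.linalg.norm(F[0]-F[1]),F.mean(0))
B=onz(t,f([(92,182),(275,542)]),.005);print('base edge',az(*B))
p=onz(t,f([(275,530),(420,462)]),.07);print('stop',p.mean(0),az(*p))
E
```

```text
ins [[ 0.6457 -0.0125  0.057 ]
 [ 0.4604 -0.1123  0.057 ]] 28.306922345561937 0.21051426003877163 [ 0.55305844 -0.06238609  0.057     ]
collar [ 0.55047018 -0.06354906  0.068     ]
side [[ 0.6502 -0.0153  0.057 ]
 [ 0.4645 -0.1139  0.057 ]] 27.954365392412814 0.21026525307973684 [ 0.55732464 -0.06463171  0.057     ]
sidecollar [ 0.55419593 -0.06691824  0.066     ]
forks [[ 0.5832 -0.0444  0.085 ]
 [ 0.5114 -0.0853  0.085 ]] 29.652002150105957 0.08263614688769125 [ 0.54726005 -0.06487023  0.085     ]
base edge 27.69550655007929
stop [ 0.43333019 -0.12581745  0.07      ] 115.80629229947274
```

```bash
cat >> h.py <<'E'
from scipy.spatial.transform import Rotation as Ro
def go(p,yawdeg,roll=180):
    s=state(); R=Ro.from_euler('xyz',s['ee_rot']); D=Ro.from_euler('xyz',[roll,0,yawdeg],degrees=True)
    d=R.inv().apply(np.array(p)-s['tool_pos'])/.2; r=(R.inv()*D).as_rotvec()/(np.pi/2)
    k=min(1,1/max(abs(d).max(),1e-9)); kr=min(1,.58/max(np.linalg.norm(r),1e-9))
    print('t',round(s['time'],2),'pos',s['tool_pos'].round(4),'rot',np.degrees(s['ee_rot']).round(2),'gap',s['finger_gap'].round(4),'F',s['wrist_force'].round(1),s['gripper_force'])
    print('all',d.round(3),r.round(3),'now',(d*k).round(3),(r*kr).round(3))
E
python3 -c "
from h import *
go([.5535,-.064,.18],208.1)"
```

```text
Traceback (most recent call last):
  File "h.py", line 21, in go
    print('t',round(s['time'],2),'pos',s['tool_pos'].round(4),'rot',np.degrees(s['ee_rot']).round(2),'gap',s['finger_gap'].round(4),'F',s['wrist_force'].round(1),s['gripper_force'])
                                                                                                           ^^^^^^^^^^^^^^^^^^^^^
AttributeError: 'float' object has no attribute 'round'
```

```bash
sed -i "s/s\['finger_gap'\].round(4)/round(s['finger_gap'],4)/" h.py
python3 -c "
from h import *
go([.5535,-.064,.18],208.1)"
```

```text
t 0.1 pos [0.1827 0.5446 0.2   ] rot [-1.7990e+02 -2.0000e-02  1.6145e+02] gap 0.0922 F [-0.1  0.4 -0.2] 0.0
all [-2.726 -2.295  0.103] [-0.001 -0.001 -0.518] now [-1.    -0.842  0.038] [-0.001 -0.001 -0.518]
```

Emit:
arm_command(
  commands=[
    [[-0.18, -0.15, 0], [0, 0, 0], 0],
    [[-0.38, -0.32, 0], [0, 0, 0], 0],
    [[-0.58, -0.49, 0], [0, 0, 0], 0],
    [[-0.78, -0.66, 0], [0, 0, 0], 0],
    [[-0.98, -0.82, 0], [0, 0, 0], 0],
  ],
)

```text
time: 0.72
tool_pos: [0.3169, 0.3256, 0.2006]
ee_rot: [-3.141, -0.0, 2.818]
wrist_force: [1.3, -0.1, 1.2]
finger_gap: 0.0914
gripper_force: 0.0
```

Emit:
arm_command(
  commands=[
    [[-0.2, -0.17, 0], [0, 0, 0], 0],
    [[-0.4, -0.34, 0], [0, 0, 0], 0],
    [[-0.6, -0.51, 0], [0, 0, 0], 0],
    [[-0.8, -0.67, 0], [0, 0, 0], 0],
    [[-0.98, -0.82, 0], [0, 0, 0], 0],
  ],
)

```text
time: 1.35
tool_pos: [0.4507, 0.1077, 0.2006]
ee_rot: [3.142, -0.0, 2.817]
wrist_force: [0.5, -0.2, 0.7]
finger_gap: 0.0921
gripper_force: 0.0
```

Emit:
arm_command(
  commands=[
    [[-0.2, -0.17, 0], [0, 0, -0.1], 0],
    [[-0.4, -0.34, 0], [0, 0, -0.2], 0],
    [[-0.6, -0.5, 0], [0, 0, -0.3], 0],
    [[-0.76, -0.64, 0], [0, 0, -0.41], 0],
    [[-0.76, -0.64, 0], [0, 0, -0.52], 0],
  ],
)

```text
time: 1.98
tool_pos: [0.5542, -0.0629, 0.2001]
ee_rot: [3.141, -0.001, -2.646]
wrist_force: [-0.2, 0.8, 0.1]
finger_gap: 0.0916
gripper_force: 0.0
```

```bash
python3 -c "
from h import *
go([.5535,-.064,.063],208.1)"
```

```text
t 1.98 pos [ 0.5542 -0.0629  0.2001] rot [ 1.7998e+02 -5.0000e-02 -1.5162e+02] gap 0.0916 F [-0.2  0.8  0.1] 0.0
all [ 0.005 -0.003  0.685] [ 0.    -0.001  0.003] now [ 0.005 -0.003  0.685] [ 0.    -0.001  0.003]
```

Emit:
arm_command(
  commands=[
    [[0, 0, 0.2], [0, 0, 0], 0],
    [[0, 0, 0.4], [0, 0, 0], 0],
    [[0, 0, 0.55], [0, 0, 0], 0],
    [[0.005, 0, 0.64], [0, 0, 0], 0],
    [[0.005, 0, 0.69], [0, 0, 0], 0],
  ],
  grip_force=25,
)

```text
time: 2.6
tool_pos: [0.5524, -0.0607, 0.0621]
ee_rot: [3.141, -0.001, -2.649]
wrist_force: [-0.6, -0.6, 0.0]
finger_gap: 0.0919
gripper_force: 0.0
```

Emit:
arm_command(
  commands=[
    [[0, 0, 0], [0, 0, 0], 0.4],
    [[0, 0, 0], [0, 0, 0], 0.65],
    [[0, 0, 0], [0, 0, 0], 0.7],
    [[0, 0, 0], [0, 0, 0], 0.72],
    [[0, 0, 0], [0, 0, 0], 0.74],
  ],
  grip_force=25,
)

```text
time: 3.22
tool_pos: [0.5528, -0.0608, 0.0631]
ee_rot: [-3.141, 0.0, -2.649]
wrist_force: [-0.5, 0.5, -0.2]
finger_gap: 0.0441
gripper_force: 0.0
```

```bash
python3 -c "
from h import *
snap('top','top1');snap('side','side1')
a=cv2.imread('pics/top1.png')[170:320,285:425];b=cv2.imread('pics/side1.png')[180:340,250:400]
cv2.imwrite('pics/c1.png',np.hstack([cv2.resize(a,(400,428)),cv2.resize(b,(400,428))]))
go([.5535,-.064,.063],208.1)"
```

```text
t 3.33 pos [ 0.5527 -0.0607  0.063 ] rot [-180.      0.   -151.75] gap 0.0356 F [ 0.1 -0.2  0.1] 0.0
all [ 0.004 -0.016 -0.   ] [-0.     0.     0.002] now [ 0.004 -0.016 -0.   ] [-0.     0.     0.002]
```

View pics/c1.png

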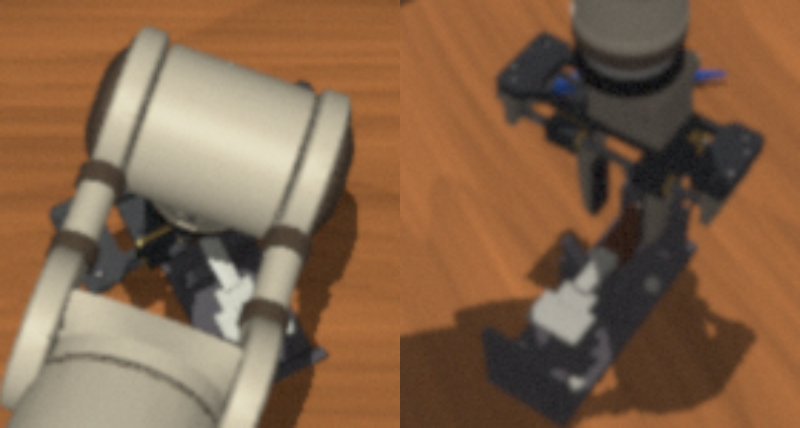

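The fingers straddle the collar and are still closing. I'll shift about 2 mm sideways to centre and finish the grip.

Emit:
arm_command(
  commands=[
    [[0, -0.01, 0], [0, 0, 0], 0.74],
    [[0, -0.01, 0], [0, 0, 0], 0.76],
    [[0, -0.01, 0], [0, 0, 0], 0.8],
    [[0, -0.01, 0], [0, 0, 0], 0.84],
    [[0, -0.01, 0], [0, 0, 0], 0.9],
  ],
  grip_force=30,
)

```text
time: 3.95
tool_pos: [0.5537, -0.0625, 0.0629]
ee_rot: [-3.142, -0.0, -2.649]
wrist_force: [1.0, -0.4, 0.1]
finger_gap: 0.0095
gripper_force: 0.0
```

Emit:
arm_command(
  commands=[
    [[0, 0, 0], [0, 0, 0], 1],
    [[0, 0, 0], [0, 0, 0], 1],
    [[0, 0, 0], [0, 0, 0], 1],
    [[0, 0, 0], [0, 0, 0], 1],
    [[0, 0, 0], [0, 0, 0], 1],
  ],
  grip_force=30,
)

```text
time: 4.58
tool_pos: [0.5537, -0.0625, 0.0629]
ee_rot: [-3.142, 0.0, -2.649]
wrist_force: [-0.2, 0.2, -0.6]
finger_gap: 0.0002
gripper_force: 0.0
```

```bash
python3 -c "
from h import *
go([.5535,-.064,.063],208.1)"
```

```text
t 4.58 pos [ 0.5537 -0.0625  0.0629] rot [-180.      0.   -151.75] gap 0.0002 F [-0.2  0.2 -0.6] 0.0
all [ 0.004 -0.006 -0.   ] [-0.     0.     0.002] now [ 0.004 -0.006 -0.   ] [-0.     0.     0.002]
```

The gripper closed on nothing, so I'll look again.

```bash
python3 -c "
from h import *
c=snap('side','side2');t=snap('top','top2')
b=cv2.imread('pics/side2.png')[180:340,250:400]
print(proj(c,[[.5537,-.0625,.038],[.5537,-.0625,.057],[.554,-.064,.057]]))
cv2.imwrite('pics/c2.png',cv2.resize(b,(560,597)))
print(state()['joint_positions'])
"
```

```text
[[333.5645506  272.77244755]
 [333.75021094 267.53993107]
 [334.21551184 267.9901157 ]]
[-3.29355648e-01  2.60803036e-01  1.76718120e+00  7.93535584e-06
  1.11359279e+00 -2.39318739e+00]
```

View pics/c2.png

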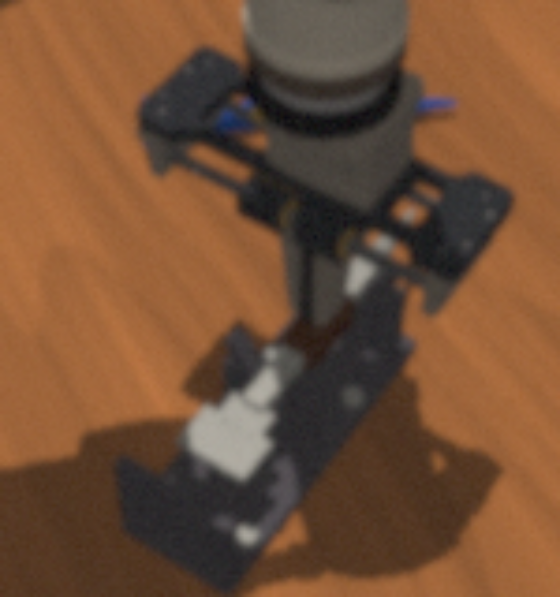

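The fingertips look to be resting around the top of the collar, although state z says 38 mm. I'll check the tool geometry against the pictures.

```bash
python3 - <<'E'
from h import *
def draw(f,pos,yaw,gap,box,k):
    c=pickle.load(open(f'pics/{f}.pkl','rb')); x0,y0,x1,y1=box
    im=cv2.resize(c['pixels'][y0:y1,x0:x1],None,fx=k,fy=k,interpolation=cv2.INTER_CUBIC)
    R=Ro.from_euler('xyz',[180,0,yaw],degrees=True)
    for z,col in((.025,(0,255,0)),(.006,(0,255,255)),(-.063,(255,0,255))):
        P=np.array(pos)+R.apply([[0,gap/2,z],[0,-gap/2,z],[0,0,z]])
        for u in (proj(c,P)-[x0,y0])*k: cv2.circle(im,tuple(int(v) for v in u),3,col,-1)
    return im
a=draw('side0',[.1827,.5446,.2],161.45,.092,(10,0,130,140),3.3)
b=draw('side2',[.5537,-.0625,.0629],-151.75,0,(275,190,385,300),3.6)
o=np.zeros((470,800,3),np.uint8);o[:a.shape[0],:a.shape[1]]=a;o[:b.shape[0],400:400+b.shape[1]]=b
cv2.imwrite('pics/c3.png',o)
E
```

```text
(no output)
```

View pics/c3.png

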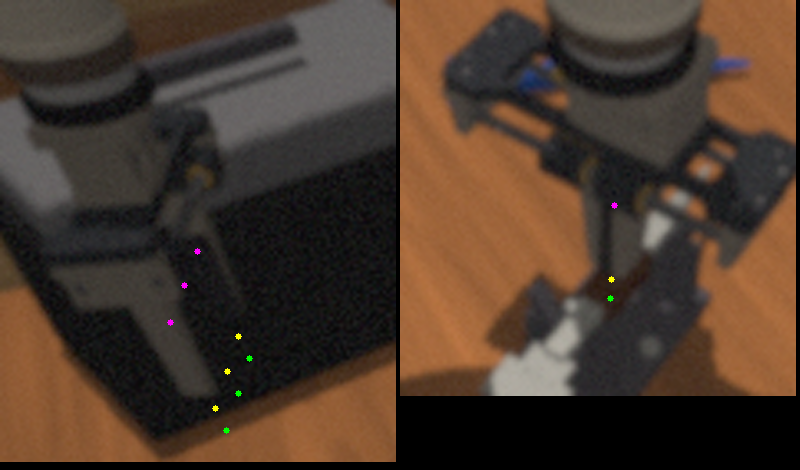

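In both pictures the fingertips sit about 33 mm nearer the flange than stated, with no sideways offset. That fits the fingers closing just above the collar without contact. I'll open and go 33 mm lower, watching the force.

Emit:
arm_command(
  commands=[
    [[0, 0, 0], [0, 0, 0], 0.4],
    [[0, 0, 0], [0, 0, 0], 0.4],
    [[0, 0, 0], [0, 0, 0], 0.4],
    [[0, 0, 0], [0, 0, 0], 0.4],
    [[0, 0, 0], [0, 0, 0], 0.4],
  ],
)

```text
time: 5.3
tool_pos: [0.5537, -0.0625, 0.0629]
ee_rot: [-3.142, -0.0, -2.649]
wrist_force: [0.1, -0.4, 0.1]
finger_gap: 0.0482
gripper_force: 0.0
```

Emit:
arm_command(
  commands=[
    [[0, 0, 0], [0, 0, 0], 0.4],
    [[0, 0, 0.04], [0, 0, 0], 0.4],
    [[0, 0, 0.08], [0, 0, 0], 0.4],
    [[0, 0, 0.12], [0, 0, 0], 0.4],
    [[0, 0, 0.16], [0, 0, 0], 0.4],
  ],
)

```text
time: 5.92
tool_pos: [0.5535, -0.0625, 0.0301]
ee_rot: [3.141, -0.0, -2.649]
wrist_force: [0.1, 1.0, -0.3]
finger_gap: 0.0553
gripper_force: 0.0
```

Emit:
arm_command(
  commands=[
    [[0, 0, 0], [0, 0, 0], 1],
    [[0, 0, 0], [0, 0, 0], 1],
    [[0, 0, 0], [0, 0, 0], 1],
    [[0, 0, 0], [0, 0, 0], 1],
    [[0, 0, 0], [0, 0, 0], 1],
  ],
  grip_force=30,
)

```text
time: 6.55
tool_pos: [0.5541, -0.0627, 0.0313]
ee_rot: [-3.141, 0.001, -2.649]
wrist_force: [-0.2, -0.3, 1.3]
finger_gap: 0.0213
gripper_force: 30.0
```

Gripped: 21.3 mm opening and 30 N. Now I'll lift and check.

Emit:
arm_command(
  commands=[
    [[0, 0, -0.06], [0, 0, 0], 1],
    [[0, 0, -0.16], [0, 0, 0], 1],
    [[0, 0, -0.3], [0, 0, 0], 1],
    [[0, 0, -0.45], [0, 0, 0], 1],
    [[0, 0, -0.55], [0, 0, 0], 1],
  ],
)

```text
time: 7.18
tool_pos: [0.5537, -0.0624, 0.1425]
ee_rot: [-3.141, 0.001, -2.648]
wrist_force: [0.3, 0.3, -4.3]
finger_gap: 0.0218
gripper_force: 30.0
```

Emit:
arm_command(
  commands=[
    [[0, 0, 0], [0, 0, 0.1], 1],
    [[0, 0, 0], [0, 0, 0.2], 1],
    [[0, 0, 0], [0, 0, 0.3], 1],
    [[0, 0, 0], [0, 0, 0.4], 1],
    [[0, 0, 0], [0, 0, 0.5], 1],
  ],
)

```text
time: 7.8
tool_pos: [0.553, -0.0622, 0.1407]
ee_rot: [3.141, -0.001, 2.844]
wrist_force: [0.3, -0.8, -3.8]
finger_gap: 0.0217
gripper_force: 30.0
```

```bash
python3 - <<'E'
from h import *
c=snap('side','side3');t=snap('top','top3')
a=cv2.resize(c['pixels'][120:340,230:450],(540,540));b=cv2.resize(t['pixels'][180:320,300:410],None,fx=2.3,fy=2.3)
o=np.zeros((540,800,3),np.uint8);o[:,:540]=a;o[:b.shape[0],540:540+b.shape[1]]=b
cv2.imwrite('pics/c4.png',o)
go([.5541,-.0627,.14],28.23)
E
```

```text
t 7.9 pos [ 0.5531 -0.0622  0.1407] rot [ 1.7999e+02 -7.0000e-02  1.6323e+02] gap 0.022 F [-0.5  0.2 -3. ] 29.99986857175827
all [-0.006 -0.001  0.003] [-1.0e-03 -0.0e+00  1.5e+00] now [-0.006 -0.001  0.003] [-0.   -0.    0.58]
```

View pics/c4.png

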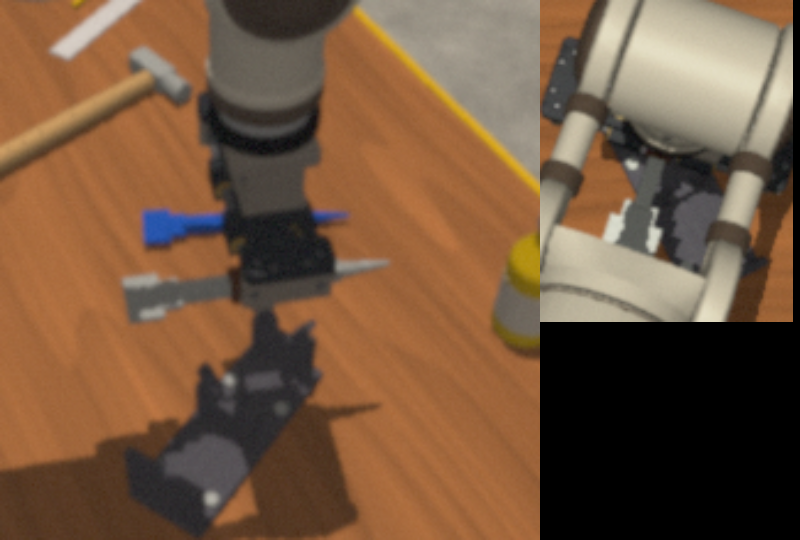

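The insert is held level. I'll complete the half turn.

Emit:
arm_command(
  commands=[
    [[0, 0, 0], [0, 0, 0.1], 1],
    [[0, 0, 0], [0, 0, 0.2], 1],
    [[0, 0, 0], [0, 0, 0.3], 1],
    [[0, 0, 0], [0, 0, 0.4], 1],
    [[0, 0, 0], [0, 0, 0.5], 1],
  ],
)

```text
time: 8.52
tool_pos: [0.5532, -0.0623, 0.1408]
ee_rot: [-3.141, -0.001, 2.062]
wrist_force: [0.5, 0.7, -4.0]
finger_gap: 0.0219
gripper_force: 30.0
```

Emit:
arm_command(
  commands=[
    [[0, 0, 0], [0, 0, 0.1], 1],
    [[0, 0, 0], [0, 0, 0.2], 1],
    [[0, 0, 0], [0, 0, 0.3], 1],
    [[0, 0, 0], [0, 0, 0.4], 1],
    [[0, 0, 0], [0, 0, 0.5], 1],
  ],
)

```text
time: 9.15
tool_pos: [0.5532, -0.0624, 0.1408]
ee_rot: [-3.141, -0.0, 1.277]
wrist_force: [0.2, -0.4, -3.3]
finger_gap: 0.0218
gripper_force: 30.0
```

Emit:
arm_command(
  commands=[
    [[0, 0, 0], [0, 0, 0.1], 1],
    [[0, 0, 0], [0, 0, 0.2], 1],
    [[0, 0, 0], [0, 0, 0.3], 1],
    [[0, 0, 0], [0, 0, 0.4], 1],
    [[0, 0, 0], [0, 0, 0.5], 1],
  ],
)

```text
time: 9.78
tool_pos: [0.5532, -0.0623, 0.1408]
ee_rot: [-3.141, 0.001, 0.491]
wrist_force: [0.2, -0.0, -3.7]
finger_gap: 0.0217
gripper_force: 30.0
```

```bash
python3 - <<'E'
from h import *
go([.5541,-.0627,.14],28.23)
c=snap('side','side4');t=snap('top','top4')
a=cv2.resize(c['pixels'][150:340,260:440],(540,570),interpolation=cv2.INTER_CUBIC);b=cv2.resize(t['pixels'][170:300,300:410],None,fx=2.3,fy=2.3)
k=3
d=np.array([np.cos(np.radians(28.2)),np.sin(np.radians(28.2)),0]);C=np.array(state()['tool_pos'])+[0,0,.026]
for P in(C,C+.106*d,C-.106*d):
    u=(proj(c,P)[0]-[260,150])*k; cv2.circle(a,tuple(int(v) for v in u),3,(0,255,0),-1); print(u)
o=np.zeros((570,800,3),np.uint8);o[:,:540]=a;o[:b.shape[0],540:540+b.shape[1]]=b
cv2.imwrite('pics/c5.png',o)
E
```

```text
t 9.78 pos [ 0.5532 -0.0623  0.1408] rot [-1.7996e+02  4.0000e-02  2.8150e+01] gap 0.0217 F [ 0.2 -0.  -3.7] 29.994650781154633
all [0.003 0.004 0.004] [-0.     0.    -0.001] now [0.003 0.004 0.004] [-0.     0.    -0.001]
[224.20662608 251.4725417 ]
[307.74980892 154.5504839 ]
[128.78662776 362.17886463]
```

View pics/c5.png

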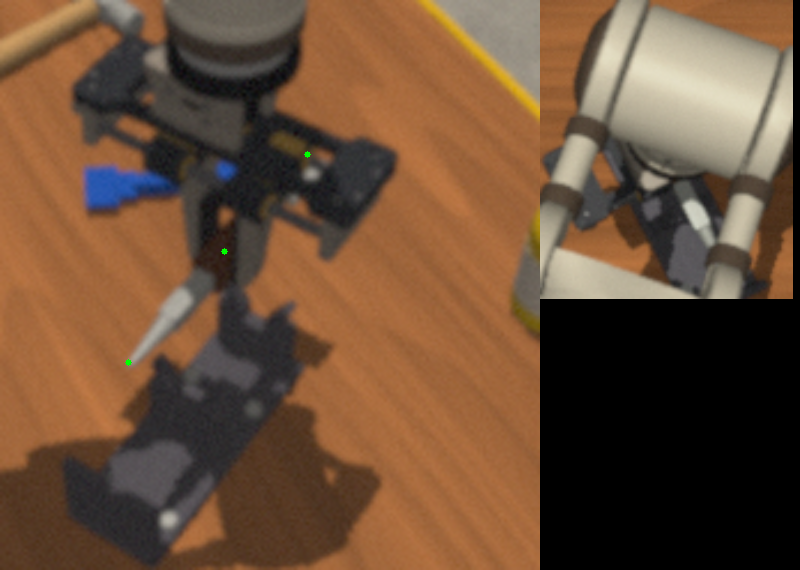

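The projected model (green dots) lands exactly on the point's tip, so the insert is level, reversed and aligned over the forks. Lowering now.

Emit:
arm_command(
  commands=[
    [[-0.005, 0.004, 0.1], [0, 0, 0], 1],
    [[-0.005, 0.004, 0.22], [0, 0, 0], 1],
    [[-0.005, 0.004, 0.34], [0, 0, 0], 1],
    [[-0.005, 0.004, 0.44], [0, 0, 0], 1],
    [[-0.005, 0.004, 0.49], [0, 0, 0], 1],
  ],
)

```text
time: 10.5
tool_pos: [0.5522, -0.0633, 0.0416]
ee_rot: [-3.14, 0.002, 0.497]
wrist_force: [0.1, -0.8, -4.0]
finger_gap: 0.0215
gripper_force: 30.0
```

Emit:
arm_command(
  commands=[
    [[0, 0, 0.01], [0, 0, 0], 1],
    [[0, 0, 0.02], [0, 0, 0], 1],
    [[0, 0, 0.03], [0, 0, 0], 1],
    [[0, 0, 0.04], [0, 0, 0], 1],
    [[0, 0, 0.045], [0, 0, 0], 1],
  ],
)

```text
time: 11.12
tool_pos: [0.5532, -0.0637, 0.0339]
ee_rot: [3.141, -0.0, 0.493]
wrist_force: [0.4, -0.1, -4.4]
finger_gap: 0.0216
gripper_force: 30.0
```

```bash
python3 -c "
from h import *
go([.5532,-.0631,.0303],28.23)"
```

```text
t 11.12 pos [ 0.5532 -0.0637  0.0339] rot [ 1.7999e+02 -1.0000e-02  2.8260e+01] gap 0.0216 F [ 0.4 -0.1 -4.4] 29.99884843826294
all [ 0.001 -0.003  0.018] [ 0. -0.  0.] now [ 0.001 -0.003  0.018] [ 0. -0.  0.]
```

Not in contact yet, because the weight still shows on the wrist (−4 N). I'll go down in 0.6 mm steps.

Emit:
arm_command(
  commands=[
    [[0, 0, 0.003], [0, 0, 0], 1],
    [[0, 0, 0.006], [0, 0, 0], 1],
    [[0, 0, 0.009], [0, 0, 0], 1],
    [[0, 0, 0.011], [0, 0, 0], 1],
    [[0, 0, 0.013], [0, 0, 0], 1],
  ],
)

```text
time: 11.75
tool_pos: [0.5532, -0.0637, 0.0313]
ee_rot: [3.142, -0.0, 0.493]
wrist_force: [-1.3, 0.7, -1.2]
finger_gap: 0.0217
gripper_force: 30.0
```

Emit:
arm_command(
  commands=[
    [[0, 0, 0.001], [0, 0, 0], 1],
    [[0, 0, 0.002], [0, 0, 0], 1],
    [[0, 0, 0.003], [0, 0, 0], 1],
    [[0, 0, 0.003], [0, 0, 0], 1],
    [[0, 0, 0.003], [0, 0, 0], 1],
  ],
)

```text
time: 12.38
tool_pos: [0.5532, -0.0637, 0.0313]
ee_rot: [3.142, 0.0, 0.493]
wrist_force: [-4.0, 1.9, 5.4]
finger_gap: 0.0216
gripper_force: 30.0
```

It is seated at the same height as the original grasp (z = 0.0313), with contact force building. Releasing.

Emit:
arm_command(
  commands=[
    [[0, 0, 0], [0, 0, 0], 0.6],
    [[0, 0, 0], [0, 0, 0], 0.5],
    [[0, 0, 0], [0, 0, 0], 0.4],
    [[0, 0, 0], [0, 0, 0], 0.4],
    [[0, 0, 0], [0, 0, 0], 0.4],
  ],
  grip_force=5,
)

```text
time: 13.0
tool_pos: [0.5532, -0.0637, 0.0307]
ee_rot: [3.142, -0.0, 0.493]
wrist_force: [0.5, -0.6, 0.8]
finger_gap: 0.0551
gripper_force: 0.0
```

Emit:
arm_command(
  commands=[
    [[0, 0, 0], [0, 0, 0], 0.4],
    [[0, 0, -0.1], [0, 0, 0], 0.4],
    [[0, 0, -0.3], [0, 0, 0], 0.4],
    [[0, 0, -0.55], [0, 0, 0], 0.4],
    [[0, 0, -0.75], [0, 0, 0], 0.4],
  ],
)

```text
time: 13.62
tool_pos: [0.5535, -0.0638, 0.1829]
ee_rot: [3.14, -0.001, 0.493]
wrist_force: [0.5, -1.4, -1.0]
finger_gap: 0.0551
gripper_force: 0.0
```

Emit:
arm_command(
  commands=[
    [[0, -0.2, 0], [0, 0, 0], 0.4],
    [[0, -0.4, 0], [0, 0, 0], 0.4],
    [[0, -0.6, 0], [0, 0, 0], 0.4],
    [[0, -0.8, 0], [0, 0, 0], 0.4],
    [[0, -1, 0], [0, 0, 0], 0.4],
  ],
)

```text
time: 14.25
tool_pos: [0.4578, 0.1135, 0.1808]
ee_rot: [3.142, -0.0, 0.493]
wrist_force: [-0.0, 0.2, -0.1]
finger_gap: 0.0553
gripper_force: 0.0
```

```bash
python3 - <<'E'
from h import *
go([.5532,-.0631,.0303],28.23)
c=snap('side','side5');t=snap('top','top5')
a=cv2.resize(t['pixels'][180:315,300:430],(468,486),interpolation=cv2.INTER_CUBIC);b=cv2.resize(c['pixels'][230:340,270:370],(320,352),interpolation=cv2.INTER_CUBIC)
d=np.array([np.cos(np.radians(28.2)),np.sin(np.radians(28.2)),0]);C=np.array([.5532,-.0637,.057])
for P in(C+.106*d,C-.106*d):
  for im,cc,o,k in((a,t,[300,180],3.6),(b,c,[270,230],3.2)):
    cv2.circle(im,tuple(int(v) for v in (proj(cc,P)[0]-o)*k),2,(0,255,0),-1)
o=np.zeros((486,800,3),np.uint8);o[:,:468]=a;o[:352,475:795]=b
cv2.imwrite('pics/c6.png',o)
E
```

```text
t 14.25 pos [0.4578 0.1135 0.1808] rot [ 1.800e+02 -2.000e-02  2.824e+01] gap 0.0553 F [-0.   0.2 -0.1] 0.0
all [0.002 1.004 0.752] [ 0. -0.  0.] now [0.002 1.    0.75 ] [ 0. -0.  0.]
```

View pics/c6.png

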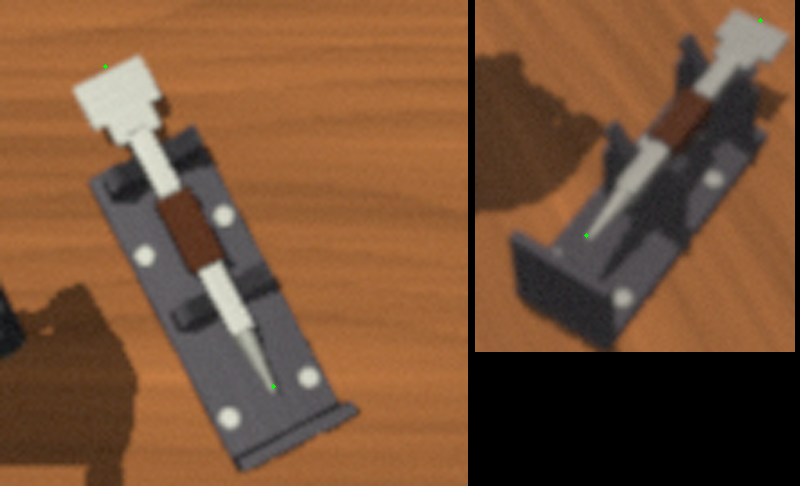

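The insert lies level in both forks with the broad blade out of the open side at (110,75) and the point towards the stop at (273,390). Both ends match the seated model in both views, and the gripper is clear. Handing in.

```bash
python3 -c "
from plant import *
print(finish_job())"
```

```text
the job is handed in; nothing more can be done
None
```

I turned the insert end for end and set it down in both forks with the broad blade out of the open side, never went near the spare bar, and handed the job in at about 14 s; the first grasp closed just above the collar without touching it, and the second held.

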